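# Carry the ball tray to the round block and hold it out level

### The arm

A 7-joint arm with a two-finger parallel gripper is mounted at the origin on the work surface. World frame = base frame: x ahead of the robot, y to its left, z up, the work surface at z = 0. Lengths are in m, angles in rad, forces in N, time in s.
With the tool pointing down it reaches from about 0.4 to 0.85 m from the base axis. Payload 4.5 kg.
Tool frame: the origin (TCP) lies midway between the tips of the shut fingers; the grasp point (between the pads) lies 19 mm behind it; z points along the fingers, y is the line along which they close (so a half turn about z gives the same grasp; the last joint's range is limited). The gripper opens to 88 mm and grips with 3 to 60 N. Pads are 18 mm wide; open, the fingers measure 123 mm over their backs; the gripper's body (75 mm by 187 mm) begins 45 mm behind the grasp point.
Start: joints at [1.266, 0.689, -0.195, 1.565, 0.157, 0.902, -0.215], TCP at [0.208, -0.589, 0.239] pointing down, gripper open.
Joint ranges: [-3.01, 3.01], [-0.46, 2.08], [-1.47, 1.51], [0.13, 2.56], [-1, 4.14], [0.04, 2.09], [-2.66, 2.66]. Speed limits (rad/s): [2.57, 2.57, 3.14, 3.14, 3.14, 3.14, 3.14].

### API

Orientations are given as a unit quaternion [x, y, z, w].
In Python, from plant import * gives the robot as it stands.
- The arm moves only by the tool send_rows, never from a script. Its argument "targets" is a list of rows, each a list of 2 entries, a list of its own where there are three numbers: the shift along the tool's x, y, z in units of 0.3 m (1.0 is 0.3 m), then the turn, a rotation vector about the tool's x, y, z in units of pi rad (1.0 is pi rad). A call has 1 to 12 rows; each row is the pose to reach, as a shift and turn from the pose commanded when the call began, along the tool's axes at that moment, turning the shorter way round; what a row does not reach only later rows make up. A row lasts 1/8 s, in which the tool goes at most 62.5 mm and 10.7 degrees, less where a joint would pass 70% of its speed; a pose out of reach is approached as far as the arm can. A call with a number of a shift or a turn outside -1 to 1 is refused whole. A call with a gripper value outside its range is refused whole. "fingers" is the opening, from 0 (shut) to 1 (fully open), set as the call begins (left out, the last holds). The fingers move at their own pace and stop on an object; "newtons" is the grip in N (left out, the last holds). Time passes only in rows, so rows that repeat a pose let the fingers close. It gives the time, the measured TCP pose, the force, the opening and the grip force at its end, in the units of the state.
- get_state(): the state, without advancing time (a new reading comes with each control period).
- snapshot(name): name is "side" or "top"; returns a dict with "img" (480x640x3 uint8, blue, green, red), "fx", "fy", "cx", "cy" (pixels), "k1" (the pictures are not rectified: a ray, as slopes to the right and down, at radius r is drawn at 1 + k1 r^2 times it, then the intrinsics apply), "cam_to_world" (4x4, takes a point from camera to world coordinates). Camera axes: x right, y down, z forward; pixel columns grow to the right and rows downward; lengths in m; the calibration is good to about 2 mm. A picture is of the moment at which its call begins. There is no depth.
- finish_job(): hands the job in; it is judged then, once.
The state is a dict: "clock": time; "q": joint angles; "qd": joint speeds; "joint_torque": joint torques, N m; "tool_pos": TCP position; "eef_rot": TCP orientation; "contact_force": force on the tool from outside, world axes, zero at the start; "moment": the same for the moment, N m; "opening": opening from 0.0 (shut) to 1.0 (fully open); "finger_force": force on a finger pad.
Only numpy, scipy, OpenCV 4.12 (cv2) and the standard library are available. Lean on these libraries where they do the work, as an engineer would, in place of code of your own. Each camera call takes 0.05 s, during which the arm holds its last target. There are 200 camera calls.

### The job

Take the small splint tray by its bow handle, gripping gently, and carry it to the round wooden block without letting the wooden ball roll out of its pocket and without touching the ball. Finish still holding the tray level and still, in the air about a hand's width above the middle of the round block (not set down), so that the weaver there can take the ball; leave the other things on the bench where they are.

Things in the scene. Friction and masses are not known exactly. Their poses are not given: they have to be found in the camera images.
- ball_tray: Loose bamboo splint tray, 150 mm (its x) by 110 mm (its y), rim 16 mm high, floor 5 mm thick, about 0.22 kg. A bow handle, 14 mm thick along x, spans it along y over its middle: two uprights, sloping shoulders, level top bar. Balances under the bow's middle. Origin: centre of underside, z up. Delicate: squeezed harder than about 60 N (per finger) it creases; a grip of 20 to 30 N carries it.
- bow_grip (a point): Middle of the bow's level top bar, 110 mm above the tray's underside. The bar is 64 mm long (tray y), 14 mm thick (tray x), 18 mm high. Pinch it from above across its 14 mm, fingers on its +x and -x sides. 56 mm clear between the bar's underside and the ball's top.
- pocket (a point): Where the centre of a ball resting in the pocket lies: on the tray's middle, 25 mm above its underside. The pocket is a dark ring of 30 mm bore, its rim only 4 mm above the tray floor. The ball has about 3 mm of play in it and rolls out if the tray tips past about 35 degrees or is jerked.
- ball_center (a point): Centre of the loose turned wooden ball, 40 mm diameter, about 30 g, lying in the tray's pocket.
- round_block: Round wooden block, a disc of 150 mm diameter and 45 mm height, fixed to the bench. Origin: centre of its underside, z up. It stands to the left or the right of the tray.
- square_block: Square wooden block, 140 x 140 x 45 mm, of the same wood, fixed to the bench on the other side. Not the one meant. Origin: centre of its underside.
- small_basket: Bystander: small round basket, 100 mm diameter, 75 mm high, loose, beyond the tray. Origin: centre of its underside.
- hoop: Bystander: flat bamboo hoop, 100 mm outer diameter, 12 mm high, loose, beyond the tray. Origin: centre of its underside.
- mallet: Bystander: hammer with a wooden handle, lying loose, nearer the robot on its left. Origin: underside, near its middle; the handle runs along its x.
Mind the look-alikes: they are no part of the job. Leave any green look-alike of the ball_tray alone.

How it is judged:
By the outcome, as a careful person would: the job done as asked, in the order asked, and still so for the second after the job is handed in, while the arm keeps its last pose, push and grip.
It also fails if it takes over 40 s, if anything falls off the work surface, if the arm or the gripper's body presses on something with over 40 N, if the wrist force passes 120 N, or if a joint passes its speed limit or range.

## Working session

There is one attempt and no reset: what is moved stays moved. The work goes in short steps, Python scripts to look and compute and a tool call to move; the robot and the scene stay as the last step left them, time stands still between calls to the robot, and variables do not carry over. Pictures are saved under pics/ and viewed, at most 10 in all, crops included, and the job is handed in when it is done.

Besides the shell and the picture viewer there is one more tool, called after "Emit:" as a command line: name --argument value ..., lists and objects as JSON in quotes. send_rows: Moves the arm, as the interface text tells. Its arguments: {"type":"object","properties":{"targets":{"type":"array"},"fingers":{"type":"number"},"newtons":{"type":"number"}},"required":["targets"]}

```bash
mkdir -p pics; cat > h.py <<'E'
from plant import *
import numpy as np, cv2, pickle
from scipy.spatial.transform import Rotation as R
def snap(n,f):
    s=snapshot(n); cv2.imwrite(f'pics/{f}.png',s['img']); pickle.dump(s,open(f'pics/{f}.pkl','wb')); return s
def ld(f): return pickle.load(open(f'pics/{f}.pkl','rb'))
def ray(s,u,v):
    K=np.array([[s['fx'],0,s['cx']],[0,s['fy'],s['cy']],[0,0,1.]])
    p=cv2.undistortPoints(np.array([[[u,v]]],float),K,np.array([s['k1'],0,0,0.]))[0,0]
    T=np.array(s['cam_to_world']); return T[:3,3],T[:3,:3]@np.array([p[0],p[1],1])
def at(s,u,v,z):
    o,d=ray(s,u,v); return o+d*(z-o[2])/d[2]
def proj(s,P):
    T=np.array(s['cam_to_world']); c=T[:3,:3].T@(np.array(P)-T[:3,3]); x,y=c[:2]/c[2]; k=1+s['k1']*(x*x+y*y)
    return np.array([s['fx']*x*k+s['cx'],s['fy']*y*k+s['cy']])
def tool(P,yaw=None):
    "shift in tool axes/0.3 to world P, from measured"
    st=get_state(); r=R.from_quat(st['eef_rot']); return r.inv().apply(np.array(P)-st['tool_pos'])/0.3
E
python3 - <<'E'
from h import *
for n in('top','side'):
    s=snap(n,n+'0'); print(n,s['fx'],s['cx'],s['cy'],s['k1'],np.round(s['cam_to_world'],3).tolist())
st=get_state();print(st);print(R.from_quat(st['eef_rot']).as_matrix().round(3))
E
```

```text
top 565.49602725572 316.8435390305538 241.4702974766643 -0.06438262491274066 [[-0.001, -0.988, 0.155, 0.308], [-1.0, 0.001, -0.0, 0.092], [-0.0, -0.155, -0.988, 1.548], [0.0, 0.0, 0.0, 1.0]]
side 621.0192769282052 326.00870948269056 245.0589077433299 0.016032667670484148 [[-0.951, -0.162, 0.265, 0.197], [-0.31, 0.459, -0.833, 1.118], [0.013, -0.874, -0.486, 0.726], [0.0, 0.0, 0.0, 1.0]]
{'clock': 0.1, 'q': array([ 1.26582478,  0.68991289, -0.19452115,  1.56625339,  0.15728501,
        0.90247615, -0.21512217]), 'qd': array([ 0.00171988, -0.00304164, -0.00164716, -0.00070819, -0.00021321,
        0.0001507 ,  0.00030203]), 'joint_torque': array([-2.20217982e-03, -5.28501177e+01, -1.27091311e+00, -1.53835309e+01,
       -5.24876872e-02,  2.01697752e-03,  4.39529833e-05]), 'tool_pos': array([ 0.20747934, -0.58895073,  0.23797871]), 'eef_rot': array([ 9.85684170e-01,  1.68600199e-01, -1.91448749e-04, -8.07971313e-04]), 'contact_force': array([ 0.22948968, -1.24654632,  0.1834625 ]), 'moment': array([-0.05054413, -0.04809362,  0.03589225]), 'finger_force': 0.0, 'opening': 0.9973445087766488}
[[ 0.943  0.332 -0.001]
 [ 0.332 -0.943  0.002]
 [-0.    -0.002 -1.   ]]
```

View pics/top0.png

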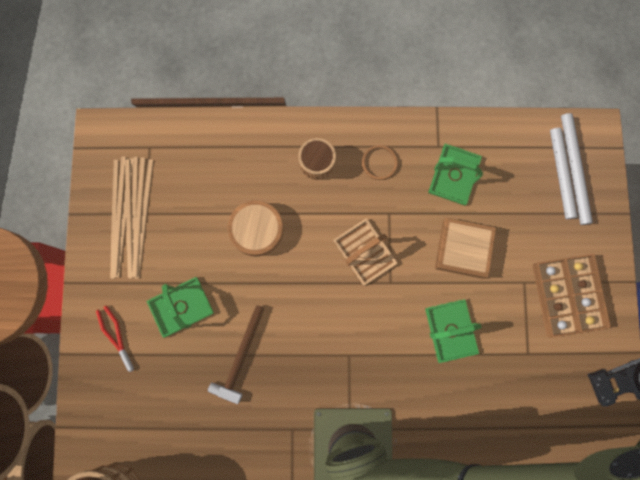

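View pics/side0.png

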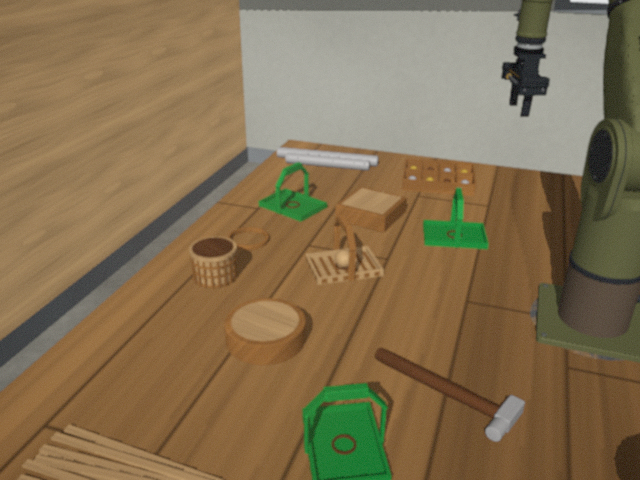

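Candidates for the tray, by top-view pixel: the natural bamboo tray with the ball (367,251), and green look-alikes at (458,175), (182,306) and (454,330). I choose the bamboo one. The round block is at (256,229), left of the tray; the square block is at (467,248). Next is a close crop of the tray in both views.

```bash
python3 - <<'E'
from h import *
a=ld('top0')['img'][210:295,320:410]; b=ld('side0')['img'][205:295,297:392]
f=lambda i:cv2.resize(i,(400,400*i.shape[0]//i.shape[1]),interpolation=cv2.INTER_CUBIC)[:376]
a,b=f(a),f(b); cv2.imwrite('pics/c1.png',np.hstack([a,b]))
print(a.shape,b.shape,400/90,400/95)
s=ld('top0')
for n,u,v,z in[('block',256,226.5,.045),('sq',469,246,.045)]: print(n,at(s,u,v,z))
for u in((230,228),(283,228),(257,204),(256,250)): print(at(s,*u,.045))
E
```

```text
(376, 400, 3) (376, 400, 3) 4.444444444444445 4.2105263157894735
block [0.58487834 0.25662156 0.045     ]
sq [ 0.53082231 -0.31864361  0.045     ]
[0.58087202 0.32701566 0.045     ]
[0.58064851 0.18353084 0.045     ]
[0.64712861 0.25489807 0.045     ]
[0.52070924 0.25562419 0.045     ]
```

View pics/c1.png

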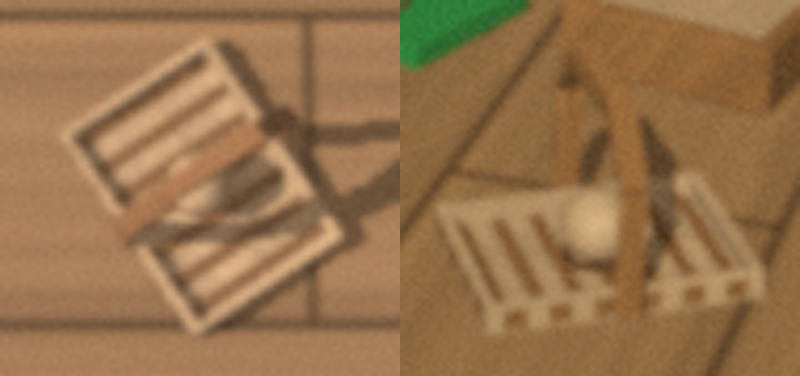

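The crop shows the bamboo tray with the pale ball under its bow. Rim corners in the left crop are at (210,40), (65,133), (197,333) and (345,235), and the bow runs (125,235)–(285,120), across the long side as described.

```bash
python3 - <<'E'
from h import *
from scipy.optimize import least_squares
s=ld('top0');k=90/400
C=np.array([at(s,320+u*k,210+v*k,.016)[:2] for u,v in((210,40),(65,133),(197,333),(345,235))])
print(C.round(3).tolist(),[np.linalg.norm(C[i]-C[i-1]).round(3) for i in range(4)])
c=C.mean(0); lx=(C[0]+C[1]-C[2]-C[3]); yaw=np.arctan2(lx[1],lx[0]); print(c,np.degrees(yaw))
ax=np.array([np.cos(yaw),np.sin(yaw)]);ay=np.array([-ax[1],ax[0]])
w=lambda x,y,z:np.r_[c+ax*x+ay*y,z]
im=cv2.resize(s['img'][200:300,310:420],None,fx=4,fy=4,interpolation=2)
S=ld('side0');im2=cv2.resize(S['img'][205:295,290:390],None,fx=4,fy=4,interpolation=2)
for I,ss,o in((im,s,(310,200)),(im2,S,(290,205))):
  for p in[(0,32,.119),(0,-32,.119),(0,0,.110),(0,0,.025),(.075,.055,.016),(.075,-.055,.016),(-.075,.055,.016),(-.075,-.055,.016)]:
    q=(proj(ss,w(*p))-o+.5)*4; cv2.circle(I,tuple(int(v) for v in q),3,(0,0,255),-1) if p[1] not in(32,-32) else None
  for y in(-.032,.032):
    q=(proj(ss,w(0,y,.119))-o+.5)*4; cv2.circle(I,tuple(int(v) for v in q),3,(255,0,0),-1)
cv2.imwrite('pics/c2.png',np.hstack([im[:360],im2[:360]]))
# block from side view
for u,v in((225,328),(307,324),(268,301)): print(at(S,u,v,.045))
st=get_state(); r=R.from_quat(st['eef_rot'])
P=w(0,0,.110)
for sg in(1,-1):
  X=np.r_[ay*sg,0];Y=np.r_[ax*sg,0];  # tool y along tray x ; z down
  M=np.c_[np.cross(Y,[0,0,-1]),Y,[0,0,-1]]
  print('turn',(r.inv()*R.from_matrix(M)).as_rotvec()/np.pi)
for z in(.25,.18,.13,.091): print(z,(r.inv().apply(np.r_[P[:2],z]-st['tool_pos'])/.3).round(3))
E
```

```text
[[0.611, -0.047], [0.552, 0.043], [0.429, -0.036], [0.489, -0.128]] [np.float64(0.147), np.float64(0.108), np.float64(0.147), np.float64(0.11)]
[ 0.52024711 -0.04214764] 33.238311161695215
[0.64355022 0.30744324 0.045     ]
[0.50743534 0.24761647 0.045     ]
[0.60365049 0.20214302 0.045     ]
turn [-4.04894749e-04 -4.54264684e-04 -5.76807746e-01]
turn [-4.25247948e-04  3.79031581e-04  4.23192001e-01]
0.25 [ 1.589 -1.373 -0.038]
0.18 [ 1.589 -1.372  0.195]
0.13 [ 1.589 -1.372  0.362]
0.091 [ 1.589 -1.372  0.492]
```

View pics/c2.png

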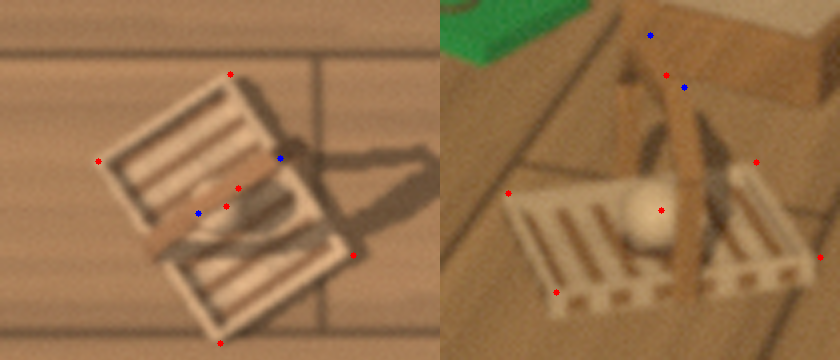

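The overlay fits: in the top view the corners and bow line up, with the ball at (225,205). In the side view the offset is only 2–3 px. Moving above the tray now.

Emit:
send_rows --targets '[[[0.15,-0.13,0],[0,0,-0.05]],[[0.32,-0.28,0],[0,0,-0.1]],[[0.48,-0.42,0],[0,0,-0.15]],[[0.64,-0.55,0],[0,0,-0.2]],[[0.76,-0.65,0],[0,0,-0.25]],[[0.8,-0.69,0],[0,0,-0.29]],[[0.8,-0.69,0],[0,0,-0.29]],[[0.8,-0.69,0],[0,0,-0.29]]]' --fingers 1 --newtons 25

```text
clock: 1.1
tool_pos: [0.3645, -0.3157, 0.2385]
eef_rot: [0.812, 0.583, -0.0, -0.0]
contact_force: [0.7, -1.1, -0.3]
opening: 0.999
finger_force: 0.0
```

```bash
cat > g.py <<'E'
from h import *
import sys
def go(P,yaw):
    st=get_state(); r=R.from_quat(st['eef_rot']); Y=np.array([np.cos(yaw),np.sin(yaw),0])
    best=min((R.from_matrix(np.c_[np.cross(s*Y,[0,0,-1]),s*Y,[0,0,-1]]) for s in(1,-1)),key=lambda M:(r.inv()*M).magnitude())
    print('t',round(st['clock'],2),'pos',st['tool_pos'].round(4),'q',st['q'].round(2),'F',st['contact_force'].round(1),'op',round(st['opening'],3),'ff',round(st['finger_force'],1))
    print('shift',tool(P).round(3),'turn',((r.inv()*best).as_rotvec()/np.pi).round(4),'tilt',np.degrees(np.arccos(-r.as_matrix()[2,2])).round(2))
if __name__=='__main__': go(eval(sys.argv[1]),np.radians(float(sys.argv[2])))
E
python3 g.py '[.520,-.042,.20]' 33.2
```

```text
t 1.1 pos [ 0.3645 -0.3157  0.2385] q [ 0.9   0.53 -0.44  1.98  0.34  0.71 -0.07] F [ 0.7 -1.1 -0.3] op 0.999 ff 0.0
shift [1.03  0.2   0.127] turn [-3.000e-04  1.000e-04 -2.879e-01] tilt 0.06
```

Emit:
send_rows --targets '[[[0.15,0.03,0.02],[0,0,-0.05]],[[0.35,0.07,0.04],[0,0,-0.1]],[[0.54,0.1,0.06],[0,0,-0.15]],[[0.72,0.14,0.08],[0,0,-0.2]],[[0.88,0.17,0.1],[0,0,-0.25]],[[0.97,0.19,0.12],[0,0,-0.28]],[[1.0,0.2,0.127],[0,0,-0.288]],[[1.0,0.2,0.127],[0,0,-0.288]],[[1.0,0.2,0.127],[0,0,-0.288]]]'

```text
clock: 2.22
tool_pos: [0.5162, -0.0509, 0.2006]
eef_rot: [0.475, 0.88, -0.001, 0.0]
contact_force: [-0.8, -0.2, -0.0]
opening: 1.002
finger_force: 0.0
```

```bash
python3 g.py '[.520,-.042,.13]' 33.2; python3 - <<'E'
from h import *
s=snap('side','side1');t=snap('top','top1')
f=lambda i:cv2.resize(i,(400,400),interpolation=2)
cv2.imwrite('pics/c3.png',np.hstack([f(t['img'][190:290,320:420]),f(s['img'][165:295,280:410])]))
E
```

```text
t 2.23 pos [ 0.5162 -0.0509  0.2006] q [ 0.39  0.67 -0.62  1.91  0.56  0.74  0.02] F [-0.8 -0.2 -0. ] op 1.002 ff 0.0
shift [0.018 0.027 0.235] turn [-0.0005  0.0003  0.0001] tilt 0.11
```

View pics/c3.png

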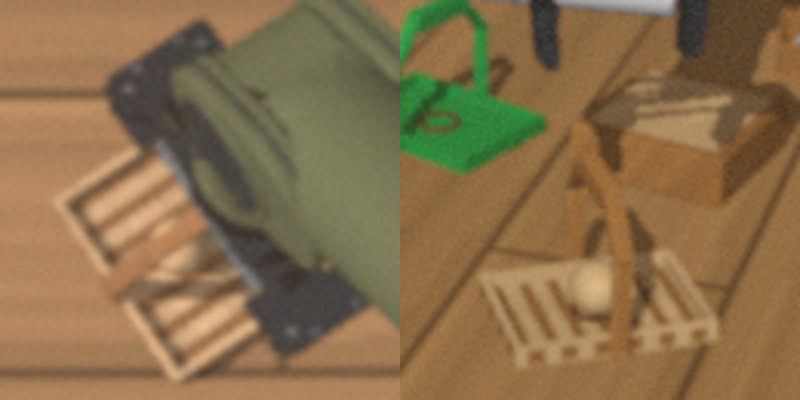

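Emit:
send_rows --targets '[[[0.014,0.032,0.05],[0,0,0]],[[0.014,0.032,0.1],[0,0,0]],[[0.014,0.032,0.15],[0,0,0]],[[0.014,0.032,0.2],[0,0,0]],[[0.014,0.032,0.25],[0,0,0]],[[0.014,0.032,0.3],[0,0,0]],[[0.014,0.032,0.34],[0,0,0]],[[0.014,0.032,0.365],[0,0,0]],[[0.014,0.032,0.365],[0,0,0]],[[0.014,0.032,0.365],[0,0,0]]]'

```text
clock: 3.58
tool_pos: [0.5229, -0.0399, 0.0915]
eef_rot: [0.474, 0.881, 0.0, 0.0]
contact_force: [-1.4, 0.3, -0.5]
opening: 0.997
finger_force: 0.0
```

```bash
python3 g.py '[.522,-.042,.091]' 33.2; python3 - <<'E'
from h import *
s=snap('side','side2')
cv2.imwrite('pics/c4.png',cv2.resize(s['img'][165:295,280:410],(600,600),interpolation=2))
E
```

```text
t 3.58 pos [ 0.5229 -0.0399  0.0915] q [ 0.26  0.83 -0.46  1.98  0.74  0.51 -0.15] F [-1.4  0.3 -0.5] op 0.997 ff 0.0
shift [-0.004 -0.006  0.002] turn [0.0002 0.0001 0.0014] tilt 0.05
```

View pics/c4.png

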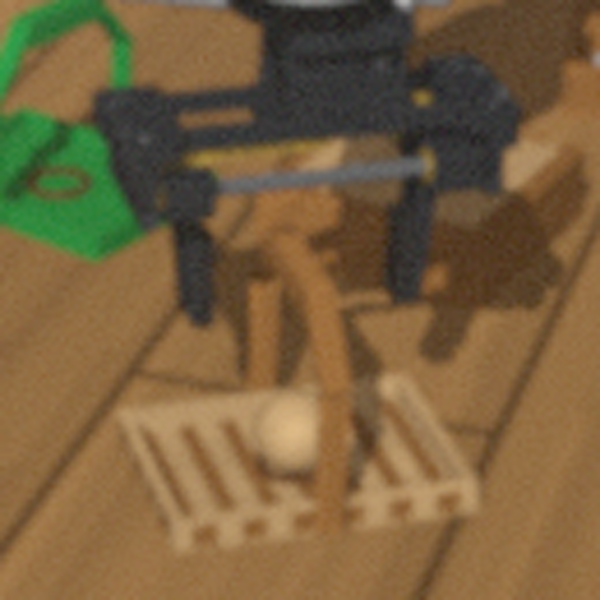

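The fingertips at (200,320) and (405,300) straddle the bar, whose middle is near (288,240). They are about 3 mm off centre, so I'm nudging +y and closing in steps.

Emit:
send_rows --targets '[[[0,0.011,0],[0,0,0]],[[0,0.011,0],[0,0,0]],[[0,0.011,0],[0,0,0]],[[0,0.011,0],[0,0,0]],[[0,0.011,0],[0,0,0]]]' --fingers 0.3 --newtons 15

```text
clock: 4.25
tool_pos: [0.5253, -0.0382, 0.0911]
eef_rot: [0.474, 0.881, -0.0, -0.0]
contact_force: [0.9, -0.6, 0.9]
opening: 0.458
finger_force: 0.0
```

Emit:
send_rows --targets '[[[0,0,0],[0,0,0]],[[0,0,0],[0,0,0]],[[0,0,0],[0,0,0]],[[0,0,0],[0,0,0]],[[0,0,0],[0,0,0]],[[0,0,0],[0,0,0]]]' --fingers 0 --newtons 15

```text
clock: 5.0
tool_pos: [0.5248, -0.0385, 0.091]
eef_rot: [0.474, 0.881, -0.001, -0.0]
contact_force: [-1.9, -1.8, 2.8]
opening: 0.159
finger_force: 15.0
```

Emit:
send_rows --targets '[[[0,0,0],[0,0,0]],[[0,0,0],[0,0,0]],[[0,0,0],[0,0,0]],[[0,0,0],[0,0,0]]]' --newtons 26

```text
clock: 5.5
tool_pos: [0.5256, -0.038, 0.0911]
eef_rot: [0.474, 0.881, 0.0, 0.0]
contact_force: [-1.2, -0.1, -0.8]
opening: 0.155
finger_force: 26.0
```

Gripped: the opening reads 14 mm, at 26 N. Lifting smoothly.

Emit:
send_rows --targets '[[[0,0,-0.005],[0,0,0]],[[0,0,-0.018],[0,0,0]],[[0,0,-0.04],[0,0,0]],[[0,0,-0.07],[0,0,0]],[[0,0,-0.105],[0,0,0]],[[0,0,-0.14],[0,0,0]],[[0,0,-0.175],[0,0,0]],[[0,0,-0.205],[0,0,0]],[[0,0,-0.228],[0,0,0]],[[0,0,-0.242],[0,0,0]],[[0,0,-0.248],[0,0,0]],[[0,0,-0.25],[0,0,0]]]'

```text
clock: 7.0
tool_pos: [0.5252, -0.0381, 0.166]
eef_rot: [0.474, 0.881, -0.0, -0.0]
contact_force: [-1.0, -0.2, -3.7]
opening: 0.155
finger_force: 26.0
```

Emit:
send_rows --targets '[[[0,0,-0.005],[0,0,0]],[[0,0,-0.018],[0,0,0]],[[0,0,-0.04],[0,0,0]],[[0,0,-0.07],[0,0,0]],[[0,0,-0.105],[0,0,0]],[[0,0,-0.14],[0,0,0]],[[0,0,-0.17],[0,0,0]],[[0,0,-0.198],[0,0,0]],[[0,0,-0.218],[0,0,0]],[[0,0,-0.23],[0,0,0]],[[0,0,-0.235],[0,0,0]],[[0,0,-0.235],[0,0,0]]]'

```text
clock: 8.5
tool_pos: [0.5252, -0.0381, 0.2365]
eef_rot: [0.474, 0.881, -0.0, -0.0]
contact_force: [0.1, -0.2, -4.2]
opening: 0.154
finger_force: 26.0
```

```bash
python3 g.py '[.583,.256,.236]' 33.2; python3 - <<'E'
from h import *
s=snap('side','side3')
cv2.imwrite('pics/c5.png',cv2.resize(s['img'][110:310,200:400],(600,600),interpolation=2))
E
```

```text
t 8.5 pos [ 0.5252 -0.0381  0.2365] q [ 0.39  0.63 -0.66  1.85  0.51  0.84  0.05] F [ 0.1 -0.2 -4.2] op 0.154 ff 26.0
shift [0.712 0.701 0.002] turn [-0.0001 -0.      0.0014] tilt 0.02
```

View pics/c5.png

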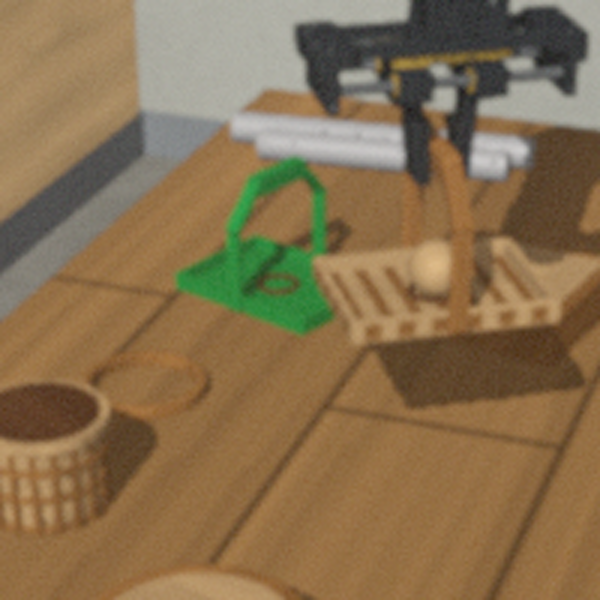

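The tray hangs level, with the ball in its pocket at (435,268). My block edge spans didn't match the 150 mm diameter, so I'm refining its centre with circle overlays before moving.

```bash
python3 - <<'E'
from h import *
a=np.linspace(0,2*np.pi,60); out=[]
for n,o,m in(('top0',(215,190),90),('side0',(210,280),110)):
    s=ld(n);k=400/m;I=cv2.resize(s['img'][o[1]:o[1]+m,o[0]:o[0]+m],(400,400),interpolation=2)
    for z,c in((.045,(0,0,255)),(0,(255,0,0))):
        for t in a:
            q=(proj(s,[.583+.075*np.cos(t),.256+.075*np.sin(t),z])-o+.5)*k
            cv2.circle(I,(int(q[0]),int(q[1])),1,c,-1)
    out.append(I)
cv2.imwrite('pics/c6.png',np.hstack(out))
E
```

```text
(no output)
```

View pics/c6.png

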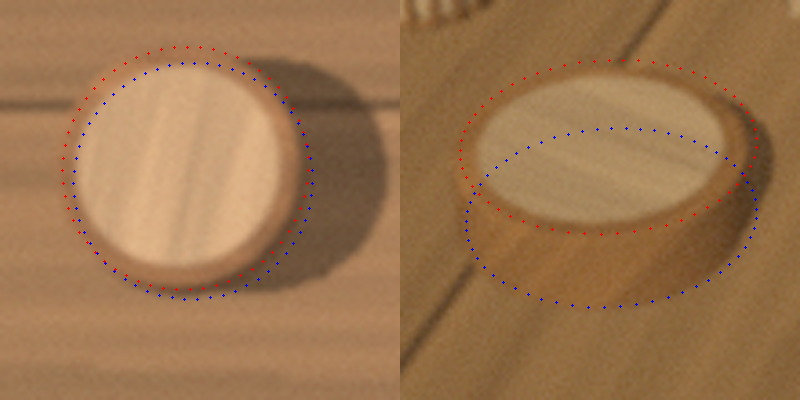

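The block outline fits to within a few mm: the base ring matches in the side view, and the light top disc is centred at (178,168) in the top crop. Target is (0.582, 0.257). Carrying with a smooth profile.

Emit:
send_rows --targets '[[[0.001,0.001,0],[0,0,0]],[[0.004,0.004,0],[0,0,0]],[[0.011,0.011,0],[0,0,0]],[[0.025,0.025,0],[0,0,0]],[[0.046,0.046,0],[0,0,0]],[[0.074,0.073,0],[0,0,0]],[[0.109,0.107,0],[0,0,0]],[[0.15,0.147,0],[0,0,0]],[[0.197,0.193,0],[0,0,0]],[[0.248,0.243,0],[0,0,0]],[[0.302,0.296,0],[0,0,0]],[[0.358,0.35,0],[0,0,0]]]'

```text
clock: 10.05
tool_pos: [0.5538, 0.1113, 0.2366]
eef_rot: [0.473, 0.881, 0.0, -0.0]
contact_force: [0.4, -1.3, -1.7]
opening: 0.151
finger_force: 26.0
```

Emit:
send_rows --targets '[[[0.055,0.054,0],[0,0,0]],[[0.11,0.107,0],[0,0,0]],[[0.161,0.157,0],[0,0,0]],[[0.207,0.203,0],[0,0,0]],[[0.249,0.243,0],[0,0,0]],[[0.284,0.277,0],[0,0,0]],[[0.311,0.304,0],[0,0,0]],[[0.332,0.325,0],[0,0,0]],[[0.346,0.339,0],[0,0,0]],[[0.353,0.346,0],[0,0,0]],[[0.357,0.35,0],[0,0,0]],[[0.357,0.35,0],[0,0,0]]]'

```text
clock: 11.55
tool_pos: [0.5823, 0.2564, 0.2366]
eef_rot: [0.474, 0.881, -0.0, 0.0]
contact_force: [-0.1, 0.0, -3.8]
opening: 0.159
finger_force: 26.0
```

Emit:
send_rows --targets '[[[0,0,0],[0,0,0]],[[0,0,0],[0,0,0]],[[0,0,0],[0,0,0]],[[0,0,0],[0,0,0]]]'

```text
clock: 12.05
tool_pos: [0.5823, 0.2566, 0.2366]
eef_rot: [0.474, 0.881, -0.0, 0.0]
contact_force: [0.5, 0.4, -3.3]
opening: 0.156
finger_force: 26.0
```

```bash
python3 g.py '[.582,.257,.236]' 33.2; python3 - <<'E'
from h import *
s=snap('side','side4')
P=[.582,.257]
I=s['img'].copy();print(proj(s,[*P,.145]),proj(s,[*P,.170]),get_state()['qd'].round(3))
cv2.imwrite('pics/c7.png',cv2.resize(I[150:400,150:400],(600,600),interpolation=2))
E
```

```text
t 12.05 pos [0.5823 0.2566 0.2366] q [-0.17  0.76 -0.61  1.52  0.48  1.02 -0.32] F [ 0.5  0.4 -3.3] op 0.156 ff 26.0
shift [ 0.002 -0.     0.002] turn [0.     0.     0.0014] tilt 0.01
[265.51419111 272.98930331] [265.03110825 260.84889744] [ 0.     0.002 -0.    -0.001  0.     0.    -0.   ]
```

View pics/c7.png

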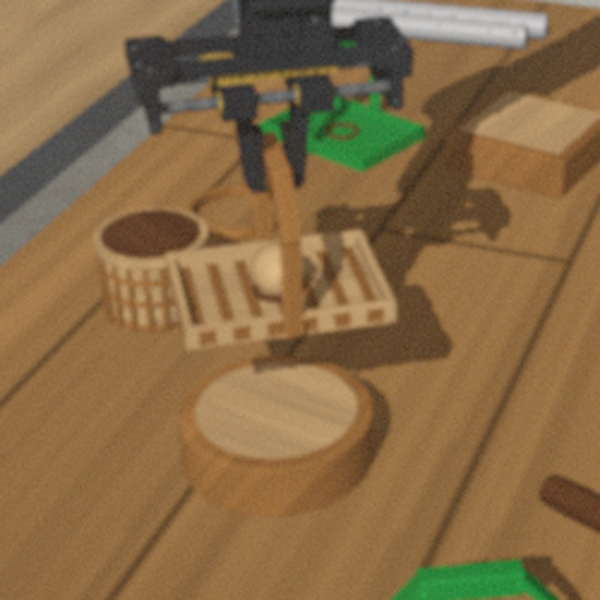

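The ball sits in its pocket at (270,268), within 3 px of its predicted spot above the block centre. The tray is level and still, and everything else is where it was.

```bash
python3 -c "
from plant import *
print(finish_job())"
```

```text
the job is handed in; nothing more can be done
None
```

I've handed in the job: the tray is held level and still at 26 N, about 10 cm above the middle of the round block, with the ball in its pocket (12 s on the clock; no verdict was shown).

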